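# Walk the lamp module onto its docking buffers and bolt it in

### The arm

A 6-joint arm with a two-finger parallel gripper is mounted at the origin on the work surface. World frame = base frame: x ahead of the robot, y to its left, z up, the work surface at z = 0. Lengths are in m, angles in rad, forces in N, time in s.
With the tool pointing down it reaches from about 0.35 to 0.85 m from the base axis. Payload 8.1 kg.
Tool frame: the origin (TCP) lies at the very end of the fingers, on their centre line; the grasp point (between the pads) lies 19 mm behind it; z points along the fingers, y is the direction in which the jaws open and shut (so a half turn about z gives the same grasp; the last joint's range is limited). The gripper opens to 93 mm and grips with 3 to 60 N. Pads are 15 mm wide; open, the fingers measure 128 mm over their backs; the gripper's body (75 mm by 188 mm) begins 65 mm behind the grasp point.
Start: joints at [-1.36, 0.13, 1.488, -0, 1.523, -0.085], TCP at [0.175, -0.574, 0.219] pointing down, gripper open.
Joint ranges: [-2.96, 2.96], [-0.89, 2.26], [0.02, 2.5], [-1.34, 4.48], [0, 2.73], [-2.66, 2.66]. Speed limits (rad/s): [2.39, 2.39, 2.79, 3.14, 3.14, 3.14].

### API

Orientations are given as [roll, pitch, yaw] about the fixed x, y, z axes, in that order (R = Rz(yaw) Ry(pitch) Rx(roll)).
In Python, from cell import bot, readout, vision gives the robot as it stands. Calls block until the motion is done:
- bot.move_pose(position, orientation): joint-space move of the TCP to a pose.
- bot.movel(position, orientation=None, v=0.15, threshold=None): straight line of the TCP; orientation=None keeps the orientation; v is the mean speed in m/s. With threshold (N) it stops when the force on the tool has changed by that much, and returns True; else False.
- bot.goto_joints(angles): joint-space move.
- bot.release() and bot.grab(f_grip=None): open the fingers fully, or close them until they stop; f_grip is the grip in N (None keeps the last).
- bot.dwell(seconds).
- bot.solve_ik(position, orientation): joint angles nearest the present ones, or None.
- readout.sense(): the state.
- vision.read_camera(name): name is "scene" or "top"; returns (picture, depth): 420x560x3 uint8, red, green, blue; 420x560 float32, m along the optical axis (not along the pixel's ray), 0 where there is no reading.
- vision.camera_model(name): a dict with "K" (3x3 intrinsics, pixels), "extrinsics" (4x4, takes a point from camera to world coordinates). Camera axes: x right, y down, z forward; pixel columns grow to the right and rows downward; lengths in m; the calibration is good to about 2 mm. A picture is of the moment at which its call begins. camera_model takes no time and is no camera call.
A pose or a line that the arm cannot do raises bot.PlanningError and nothing moves.
- bot.sign_off(): hands the job in, once; it reports no verdict.
The state is a dict: "time": time; "joints": joint angles; "qd": joint speeds; "joint_efforts": joint torques, N m; "position": TCP position; "tool_rot": TCP orientation; "force": force on the tool from outside, world axes, zero at the start; "wrist_torque": the same for the moment, N m; "gripper_width": finger opening in m.
Only numpy, scipy, OpenCV 4.12 (cv2) and the standard library are available. Lean on these libraries where they do the work, as an engineer would, in place of code of your own. Each camera call takes 0.05 s, during which the arm holds its last target.

### The job

Walk the heavy white lamp module forward along the dark docking board, from the bare left and right ends of its back face in turn, until its front is felt to press on both rubber buffers and stays pressed on both when let go; each buffer is screwed in or out by an unknown amount, so find it by feel. Then slide the bolt by its black knob all the way across behind the module. Push gently (never over 25 N on the module, nor over 8 N on either buffer), do not let it swing more than 20 degrees out of line, do not touch the connectors in the middle of its back, and leave the other things where they are.

Things in the scene. Friction and masses are not known exactly. Their poses are not given: they have to be found in the camera images.
- dock: fixed dark board with a grid of holes, 12 mm thick, 370 mm along x (from -180 to +190), 420 mm along y (y from -170 to +250), carrying guides, buffers and bolt; place and turn vary. Origin at bench height on the track's centre line; x is the way the module must travel (away from the robot), y left, z up. The module slides on it with 4 to 8 N of friction (unknown), which also holds it on the buffers when let go.
- guides (a point): middle of the mouth between two straight aluminium guides on the board, 28 mm high, at x = +80 mm of the board's frame (guides run on to +150). Inner faces at y = +/-94.5 mm: 4.5 mm play each side of the module. Towards the robot they flare out to y = +/-109 mm at x = +40 mm. One-sided pushing can wedge the module here; pushing its other end frees it. Axes as the board's.
- stop_left: fixed steel pad on top of the cross beam at the board's far end, marking the left stop; origin at x = +175, y = +60 mm of the board's frame, 62 mm above the bench; axes as the board's. It carries a round rubber buffer, 22 mm in diameter, 42 mm above the bench, facing the module. The buffer's face lies anywhere from x = +130 to +143 mm (not reported; feel it) and then yields 1 N per mm, up to 9 mm.
- stop_right: the same for the right stop, at y = -60 mm; its buffer is set independently of the left one, so the module may end slightly askew.
- module: loose white box-shaped lamp module, about 1 kg (varies), too wide to grip: 140 mm along x, 180 mm along y, 75 mm high, its flat base standing on the board. Origin at the centre of its underside, x forward (towards the buffers), y left. It starts 85 to 113 mm short of the buffers, a little askew.
- back_left (a point): point on the module's back face (the plane x = -70 mm) 75 mm left of its middle and 20 mm above its underside: good for pushing. The bare strip there reaches from 46 to 90 mm left. Axes as the module's.
- back_right (a point): the same, 75 mm right of the middle of the back face.
- connectors: delicate row of four brass connectors on a black strip, fixed to the middle of the module's back face: 88 mm wide along y, from 6 to 40 mm above the module's underside, sticking out 18 mm backwards. Origin at the foot of the back face's middle, axes as the module's. Must not be touched.
- nose_left (a point): point on the module's front face, 60 mm left of its middle and 30 mm above its underside: the point that meets the left buffer. Axes as the module's.
- nose_right (a point): point on the module's front face, 60 mm right of its middle and 30 mm above its underside: the point that meets the right buffer. Axes as the module's.
- bolt (a joint): travel of the steel barrel bolt at the left of the board, in m: 0 drawn back (clear of the module), 0.045 fully across behind the module's left rear corner. It slides to the board's -y with about 2 N of friction and stays where left.
- bolt_tip (a point): end of the bolt's round steel rod, 12 mm thick, axis at x = -18.5 mm of the board's frame and 34 mm above the bench; at y = +112 mm when drawn back, +67 mm when across. It passes behind the module only when the left of its back face is beyond x = -12 mm (so after the left buffer is reached); else it strikes the module's side.
- bolt_knob (a point): top centre of the bolt's upright black knob, a cylinder 16 mm in diameter and 45 mm tall, its top 75 mm above the bench and its foot 30 mm; it moves with the bolt, at y = +205 mm of the board's frame when drawn back. It can be pushed from its outer (+y) side or pinched.
- lens_tube: bystander: dark metal lens tube standing upright, 44 mm in diameter, 80 mm high; origin at the centre of its underside
- slide_box: bystander: flat white box 100 x 80 mm, 32 mm high; origin at the centre of its underside
- jar: bystander: small glass beaker 56 mm in diameter, 60 mm high; origin at the centre of its underside
Mind the look-alikes: they are no part of the job. There is more than one size of the module; the job needs the larger.

How it is judged:
By the outcome, as a careful person would: the job done as asked, in the order asked, and still so for the second after the job is handed in, with the robot touching nothing.
It also fails if it takes over 72 s, if anything falls off the work surface, if the arm or the gripper's body presses on something with over 40 N, if the wrist force passes 120 N, or if a joint passes its speed limit or range.

## Working session

There is one attempt and no reset: what is moved stays moved. The work goes in short steps, each a Python script; the robot and the scene stay as the last script left them, time stands still between calls to the robot, and variables do not carry over. Pictures are saved under pics/ and viewed, and the job is handed in when it is done.

```bash
ls; mkdir -p pics; python3 - <<'E'
from cell import bot, readout, vision
import cv2,numpy as np
s=readout.sense(); print(s)
for n in("scene","top"):
    im,d=vision.read_camera(n); cv2.imwrite(f"pics/{n}0.png",im[:,:,::-1]); np.savez(f"pics/{n}0.npz",im=im,d=d)
    m=vision.camera_model(n); print(n,np.round(m["K"],1).tolist(),np.round(m["extrinsics"],4).tolist())
E
```

```text
pics
{'time': 0.0, 'joints': array([-1.36040029e+00,  1.31143167e-01,  1.48927251e+00, -1.47119409e-06,
        1.52300511e+00, -8.53998057e-02]), 'qd': array([-6.80230378e-04, -7.86890195e-04, -6.42224717e-05, -1.33050092e-03,
       -1.80209354e-04,  4.16113179e-04]), 'joint_efforts': array([ 4.73071450e-04, -5.59839821e+01, -4.91762888e+01,  7.67348078e-02,
        3.54976289e-02, -1.82950712e-04]), 'position': array([ 0.17480229, -0.57337683,  0.21760192]), 'tool_rot': array([-3.13977106e+00, -1.54468549e-04,  2.95795770e-01]), 'force': array([-0.71776254,  0.13442798,  0.24965182]), 'wrist_torque': array([0.02301155, 0.03558658, 0.02446372]), 'gripper_width': 0.09256449075316671}
scene [[380.5, 0.0, 280.0], [0.0, 380.5, 203.3], [0.0, 0.0, 1.0]] [[-0.7272, 0.5621, -0.3941, 0.8953], [0.6865, 0.598, -0.4138, 0.3425], [0.0031, -0.5714, -0.8207, 0.8373], [0.0, 0.0, 0.0, 1.0]]
top [[406.1, 0.0, 282.4], [0.0, 406.1, 217.9], [0.0, 0.0, 1.0]] [[-0.016, -0.9972, 0.0731, 0.4755], [-0.9998, 0.0168, 0.0109, -0.0203], [-0.0121, -0.0729, -0.9973, 1.0836], [0.0, 0.0, 0.0, 1.0]]
```

View pics/scene0.png

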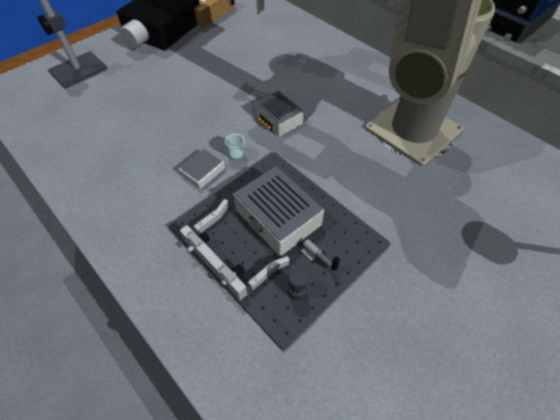

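View pics/top0.png

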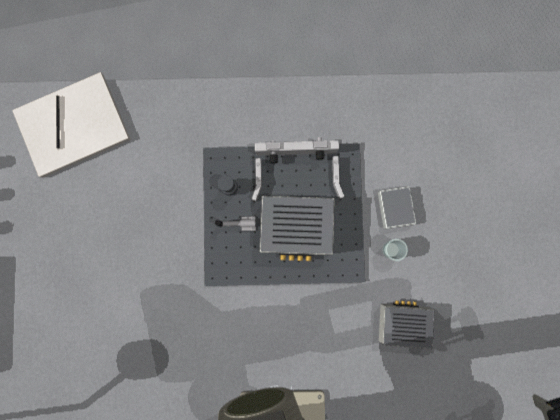

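```bash
python3 - <<'E'
import cv2,numpy as np
im=cv2.imread("pics/top0.png"); c=im[130:300,190:390]; cv2.imwrite("pics/topc.png",cv2.resize(c,None,fx=4,fy=3.5*4/3.5*0.85,interpolation=cv2.INTER_CUBIC) if 0 else cv2.resize(c,(700,595),interpolation=cv2.INTER_CUBIC))
im=cv2.imread("pics/scene0.png"); c=im[145:355,160:400]; cv2.imwrite("pics/scenec.png",cv2.resize(c,None,fx=2.8,fy=2.8,interpolation=cv2.INTER_CUBIC))
E
```

```text
(no output)
```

View pics/topc.png

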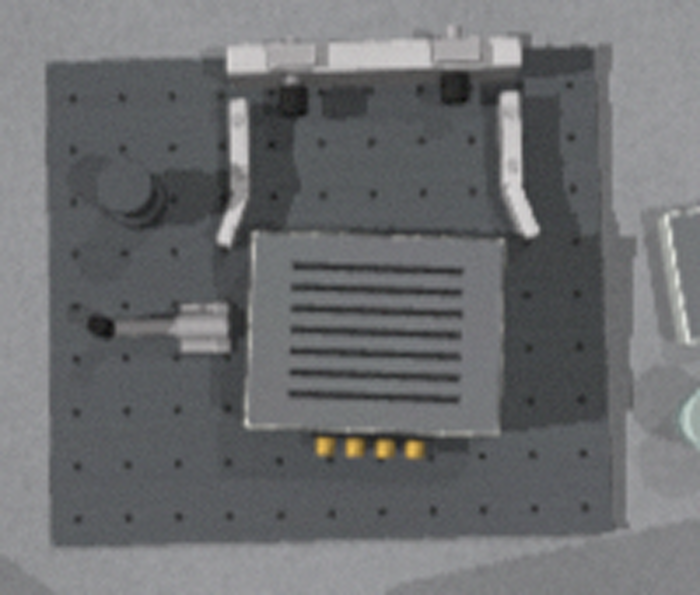

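View pics/scenec.png

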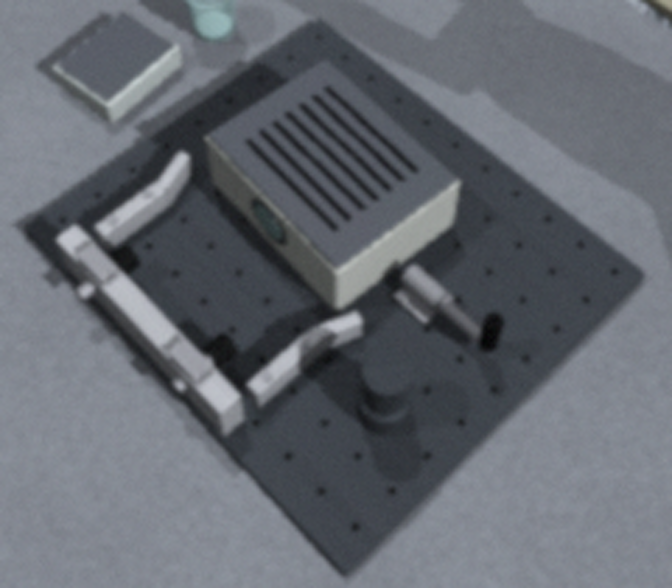

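```bash
cat > h.py <<'E'
import cv2,numpy as np
from cell import bot, readout, vision
def cam(n):
    m=vision.camera_model(n); return np.array(m["K"]),np.array(m["extrinsics"])
def pts(n,d):
    K,E=cam(n); v,u=np.indices(d.shape); 
    p=np.stack([(u-K[0,2])/K[0,0]*d,(v-K[1,2])/K[1,1]*d,d],-1)
    return p@E[:3,:3].T+E[:3,3]
def ray(n,u,v,z):
    K,E=cam(n); r=E[:3,:3]@np.array([(u-K[0,2])/K[0,0],(v-K[1,2])/K[1,1],1]); o=E[:3,3]
    return o+r*(z-o[2])/r[2]
def proj(n,P):
    K,E=cam(n); c=(np.asarray(P)-E[:3,3])@E[:3,:3]; q=c@K.T; return q[...,:2]/q[...,2:]
E
python3 - <<'E'
from h import *
for n in("top","scene"):
    z=np.load(f"pics/{n}0.npz"); P=pts(n,z["d"]); im=z["im"]
    Z=P[...,2]; inb=(P[...,0]>.3)&(P[...,0]<.8)&(abs(P[...,1])<.35)&(z["d"]>0)
    print(n,"bench z",np.median(Z[inb&(abs(Z)<.006)]), "module z",np.median(Z[inb&(abs(Z-.087)<.008)]))
    m=(inb&(abs(Z-.087)<.006)).astype(np.uint8)
    m=cv2.morphologyEx(m,cv2.MORPH_OPEN,np.ones((3,3)))
    c=max(cv2.findContours(m,0,2)[0],key=cv2.contourArea)
    q=np.array([P[v,u,:2] for u,v in c[:,0]],np.float32); print("module",cv2.minAreaRect(q), cv2.boundingRect(c))
    m=(inb&(im.max(-1)<78)).astype(np.uint8)*255
    cv2.imwrite(f"pics/mask_{n}.png",m)
    b=(inb&(Z>.007)&(Z<.018)).astype(np.uint8)
    b=cv2.morphologyEx(b,cv2.MORPH_OPEN,np.ones((5,5)))
    c=max(cv2.findContours(b,0,2)[0],key=cv2.contourArea)
    q=np.array([P[v,u,:2] for u,v in c[:,0]],np.float32); r=cv2.minAreaRect(q); print("board",r,cv2.boxPoints(r).round(4).tolist(),proj(n,np.c_[cv2.boxPoints(r),np.full(4,.012)]).round(1).tolist())
E
```

```text
top bench z -0.0003739824075625897 module z 0.08683623500269627
module ((0.5325630307197571, -0.04490251839160919), (0.17864255607128143, 0.13814173638820648), 87.27888488769531) (260, 196, 74, 58)
board ((0.5665704607963562, -0.009409084916114807), (0.3697502315044403, 0.42005085945129395), 0.5453205704689026) [[0.3797000050544739, 0.1987999975681305], [0.38370001316070557, -0.22120000422000885], [0.7534000277519226, -0.21770000457763672], [0.7494000196456909, 0.20239999890327454]] [[204.3, 285.6], [364.9, 281.7], [359.3, 142.3], [202.7, 146.7]]
scene bench z 0.0011995885246868232 module z 0.08843630289972099
module ((0.5343475341796875, -0.04369526356458664), (0.1794039011001587, 0.13874661922454834), 86.82752990722656) (235, 167, 89, 75)
board ((0.5667568445205688, -0.009213000535964966), (0.371610552072525, 0.4203243851661682), 0.47960183024406433) [[0.3792000114917755, 0.19939999282360077], [0.38269999623298645, -0.22089999914169312], [0.7542999982833862, -0.21780000627040863], [0.7508000135421753, 0.20250000059604645]] [[391.2, 242.2], [274.4, 150.9], [167.8, 225.9], [283.2, 350.6]]
```

```bash
python3 - <<'E'
from h import *
# hand-read checks, top-crop pixel -> full
f=lambda x,y:(190+x/3.5-.36,130+y/3.5-.36)
for nm,x,y,z in [("boardTL",47,62,.012),("boardTR",606,45,.012),("boardBL",52,545,.012),("boardBR",612,532,.012),
 ("mFL",250,232,.087),("mFR",505,240,.087),("mBL",245,428,.087),("mBR",500,435,.087),("knob",99,326,.075),("padL",291,53,.062),("padR",460,47,.062),("guideL",227,240,.04),("guideR",528,233,.04),("tube",130,190,.09)]:
    print(nm,ray("top",*f(x,y),z)[:2].round(4))
E
```

```text
boardTL [0.7477 0.2014]
boardTR [ 0.7528 -0.227 ]
boardBL [0.3804 0.1983]
boardBR [ 0.3837 -0.2202]
mFL [0.604  0.0424]
mFR [ 0.5952 -0.1373]
mBL [0.4661 0.0476]
mBR [ 0.4584 -0.1304]
knob [0.54   0.1516]
padL [0.7383 0.0124]
padR [ 0.7404 -0.111 ]
guideL [0.6044 0.0624]
guideR [ 0.6057 -0.1599]
tube [0.6349 0.1267]
```

Candidates in the top view:
- Large vented box at (298,225): 180 x 140 mm, so this is the module.
- Small vented box at (408,325): the decoy.
- Big white box at (70,125): no vents, a distractor.
- slide_box at (397,207).

The bolt knob is at (218,223) and the lens tube stands on the board at (227,184). I choose the box at (298,225), and the crops confirm it: its connectors face the robot, and its size and height match.

```bash
cat >> h.py <<'E'
YB=0.0090; O=np.array([.5622,-.0493])
RB=np.array([[np.cos(YB),-np.sin(YB)],[np.sin(YB),np.cos(YB)]])
W=lambda x,y:O+RB@np.array([x,y])
ORI=[np.pi,0,np.pi/2+YB]
ZP=.030
def tcp():
    s=readout.sense(); b=RB.T@(s["position"][:2]-O); f=np.array(s["force"]); fb=RB.T@f[:2]
    return b, np.r_[fb,f[2]], s["position"][2], s["time"]
def go(x,y,z,v=.2,th=None):
    return bot.movel([*W(x,y),z],ORI,v=v,threshold=th)
def force(n=4):
    F=[]
    for _ in range(n): bot.dwell(.02); F.append(tcp()[1])
    return np.mean(F,0)
def module():
    im,d=vision.read_camera("top"); P=pts("top",d); Z=P[...,2]
    m=((abs(Z-.087)<.006)&(P[...,0]>.42)&(P[...,0]<.72)&(P[...,1]>-.18)&(P[...,1]<.09)).astype(np.uint8)
    m=cv2.morphologyEx(m,cv2.MORPH_OPEN,np.ones((3,3)))
    c=max(cv2.findContours(m,0,2)[0],key=cv2.contourArea)
    q=np.array([P[v,u,:2] for u,v in c[:,0]],np.float32); (cx,cy),(w,h),a=cv2.minAreaRect(q)
    if a>45: a-=90
    b=RB.T@(np.array([cx,cy])-O)
    return b, a-np.degrees(YB), (w,h)   # board frame, deg
E
python3 - <<'E'
from h import *
print(module())
bot.grab(5)
p=W(-.150,-.066); bot.move_pose([*p,.20],ORI)
print(readout.sense()["time"],readout.sense()["gripper_width"])
go(-.150,-.066,ZP,.2)
print(tcp(), force(6))
r=go(-.095,-.066,ZP,.04,th=2)
print(r,tcp(),force(3),tcp()[3])
E
```

```text
(array([-0.02945747,  0.00470598]), np.float64(-3.445936978996647), (0.17858535051345825, 0.13825415074825287))
3.4667 0.0007293689206100383
(array([-0.14921983, -0.06651419]), array([0.08762557, 0.78686567, 0.20243744]), np.float64(0.031027335688874037), 4.4667) [-0.08991436 -0.19593915  0.11943   ]
True (array([-0.12035663, -0.06592069]), array([-1.09707737, -1.37747427, -0.06120767]), np.float64(0.029660331083934708), 5.375) [ 0.08449015 -0.00759162  0.2382196 ] 5.425
```

```bash
cat >> h.py <<'E'
def push(x1,y,v=.05,th=8,step=.007):
    """advance from here to board x1 in steps, print force; stop if threshold trips"""
    x=tcp()[0][0]; r=False; L=[]
    n=max(1,int(np.ceil((x1-x)/step)))
    for t in np.linspace(x,x1,n+1)[1:]:
        r=go(t,y,ZP,v,th); b,f,_,_=tcp(); L.append((round(b[0]*1e3,1),round(f[0],1),round(f[1],1)))
        if r: break
    print("push",y,r,L); return r
def switch(y,xback,xnear):
    go(xback,tcp()[0][1],ZP,.25); go(xback,y,ZP,.35); go(xnear,y,ZP,.25)
E
python3 - <<'E'
from h import *
push(-.098,-.066,th=8)
print(force(),module(),tcp()[3])
E
```

```text
push -0.066 False [(np.float64(-115.2), np.float64(-0.8), np.float64(0.2)), (np.float64(-109.3), np.float64(0.3), np.float64(-0.3)), (np.float64(-103.6), np.float64(1.2), np.float64(0.1)), (np.float64(-97.8), np.float64(-0.3), np.float64(-0.5))]
[-0.04331715 -0.06866017 -0.0652334 ] (array([-0.01512549,  0.01001077]), np.float64(3.8242861617199058), (0.13913320004940033, 0.17923606932163239)) 6.6167
```

```bash
python3 - <<'E'
from h import *
switch(.078,-.140,-.116)
print(go(-.100,.078,ZP,.04,2.5),tcp()[0])
push(-.090,.078,th=8,step=.02)
print(force(),module(),tcp()[3])
E
```

```text
True [-0.10434608  0.07766522]
push 0.078 False [(np.float64(-89.8), np.float64(0.1), np.float64(-0.4))]
[ 0.08607379 -0.0009425   0.14897895] (array([-0.00509603,  0.00509415]), np.float64(-1.673201383293522), (0.1764071136713028, 0.13611464202404022)) 8.675
```

```bash
cat >> h.py <<'E'
def geo(m=None):
    m=m or module(); c=m[0]; a=np.radians(m[1]); R=np.array([[np.cos(a),-np.sin(a)],[np.sin(a),np.cos(a)]])
    g={k:c+R@np.array(v) for k,v in dict(bl=(-.07,.075),br=(-.07,-.075),nl=(.07,.06),nr=(.07,-.06),cl=(-.09,.044),cr=(-.09,-.044)).items()}
    g["yaw"]=m[1]; g["c"]=c; return g
def show(g): print("t",round(tcp()[3],2),{k:(np.round(v*1e3,1).tolist() if k!="yaw" else round(float(v),2)) for k,v in g.items() if k in("c","yaw","nl","nr")})
def stroke(side,d,th=8,v=.05):
    g=geo(); k="bl" if side=="L" else "br"; b=g[k]
    xc=b[0]-.0175; xb=min(g["cl"][0],g["cr"][0])-.0175-.008
    if abs(tcp()[0][1]-b[1])>.02: switch(b[1],xb,xc-.006)
    r=push(xc+d,b[1],v=v,th=th,step=1)
    g=geo(); show(g); return r,g
E
python3 - <<'E'
from h import *
for i in range(3):
    g=geo(); side="R" if g["yaw"]<0 else "L"
    d=(2.2+abs(g["yaw"]))/.305*1e-3
    print(side,d); r,g=stroke(side,d,th=8)
    if r: break
E
```

```text
R 0.012655771016881938
push -0.06643701027471502 False [(np.float64(-82.1), np.float64(-0.7), np.float64(-0.8))]
t 10.43 {'nl': [70.2, 69.6], 'nr': [75.8, -50.3], 'yaw': 2.63, 'c': [3.1, 6.4]}
L 0.013349857912881609
push 0.07900151984061488 False [(np.float64(-74.4), np.float64(0.2), np.float64(-0.2))]
t 12.22 {'nl': [81.1, 60.2], 'nr': [78.1, -59.7], 'yaw': -1.43, 'c': [9.6, 2.0]}
R 0.01244910197551411
push -0.07081707479402938 False [(np.float64(-67.1), np.float64(-1.6), np.float64(-1.3))]
t 13.98 {'nl': [86.1, 64.4], 'nr': [88.3, -55.6], 'yaw': 1.07, 'c': [17.2, 3.1]}
```

```bash
python3 - <<'E'
from h import *
g=geo()
for i in range(5):
    side="R" if g["yaw"]<0 else "L"
    d=(2.8+abs(g["yaw"]))/.305*1e-3
    n=g["nl" if side=="L" else "nr"][0]; d=min(d,.126-n)
    if d<.003: break
    print(side,round(d,4)); r,g=stroke(side,d,th=8)
    if r: break
E
```

```text
L 0.0144
push 0.07603923801522 False [(np.float64(-57.0), np.float64(-0.2), np.float64(-0.9))]
t 15.78 {'nl': [100.7, 53.9], 'nr': [93.2, -65.9], 'yaw': -3.61, 'c': [27.1, -1.6]}
R 0.021
push -0.07240105839482848 True [(np.float64(-44.8), np.float64(-0.3), np.float64(-0.4))]
t 17.56 {'nl': [106.4, 64.9], 'nr': [112.3, -54.9], 'yaw': 2.79, 'c': [39.4, 1.6]}
```

```bash
python3 - <<'E'
from h import *
g=geo()
for i in range(4):
    side="R" if g["yaw"]<0 else "L"
    d=(1.7+abs(g["yaw"]))/.305*1e-3
    n=g["nl" if side=="L" else "nr"][0]; d=min(d,.128-n)
    if d<.003: break
    print(side,round(d,4)); r,g=stroke(side,d,th=8)
    if r: break
E
```

```text
L 0.0144
push 0.07316154014160065 False [(np.float64(-36.3), np.float64(-0.9), np.float64(0.2))]
t 19.36 {'nl': [119.2, 54.2], 'nr': [116.4, -65.8], 'yaw': -1.34, 'c': [47.8, -4.2]}
R 0.01
push -0.07668168071270881 False [(np.float64(-32.7), np.float64(-0.6), np.float64(0.4))]
t 21.03 {'nl': [121.9, 60.6], 'nr': [124.7, -59.3], 'yaw': 1.33, 'c': [53.4, -1.0]}
L 0.0061
push 0.07416773540238168 False [(np.float64(-28.5), np.float64(0.2), np.float64(1.0))]
t 22.62 {'nl': [128.6, 55.6], 'nr': [125.7, -64.4], 'yaw': -1.36, 'c': [57.2, -2.7]}
```

```bash
cat >> h.py <<'E'
def feel(side,dmax,ths,v=.02,step=.0015):
    """small slow steps: raise threshold only when it trips. returns last th"""
    g=geo(); k="bl" if side=="L" else "br"; b=g[k]; xc=b[0]-.0175
    xb=min(g["cl"][0],g["cr"][0])-.0175-.008
    if abs(tcp()[0][1]-b[1])>.02: switch(b[1],xb,xc-.004)
    ths=list(ths); x=tcp()[0][0]; xend=xc+dmax; L=[]
    while x<xend-.0003 and ths:
        r=go(min(x+step,xend),b[1],ZP,v,ths[0]); t=tcp(); x2=t[0][0]
        L.append((round(x2*1e3,1),ths[0],int(r),round(t[1][0],1),round(t[1][1],1)))
        if r: ths.pop(0)
        x=max(x2,x+ (0 if r else .0008))
    print(side,L); g=geo(); show(g); return g,ths
E
python3 - <<'E'
from h import *
feel("R",.0055,[3,4,5,6,7],v=.02,step=.003)
print(force())
E
```

```text
R [(np.float64(-32.3), 3, 0, np.float64(0.3), np.float64(0.4)), (np.float64(-29.6), 3, 0, np.float64(-1.0), np.float64(-1.0)), (np.float64(-27.8), 3, 1, np.float64(-0.7), np.float64(0.2)), (np.float64(-26.8), 4, 0, np.float64(-0.6), np.float64(0.6))]
t 24.94 {'nl': [128.8, 59.9], 'nr': [130.0, -60.1], 'yaw': 0.56, 'c': [59.4, -0.8]}
[-0.69633814  0.31798076 -0.26305036]
```

```bash
python3 - <<'E'
from h import *
g,t=feel("R",.004,[4.5,6],step=.002)
g,t=feel("L",.009,[4.5,6],step=.003)
print(force())
E
```

```text
R [(np.float64(-25.2), 4.5, 0, np.float64(-2.7), np.float64(-1.9)), (np.float64(-24.3), 4.5, 0, np.float64(-3.3), np.float64(-1.9))]
t 25.61 {'nl': [129.9, 60.2], 'nr': [131.6, -59.8], 'yaw': 0.77, 'c': [60.7, -0.8]}
L [(np.float64(-26.4), 4.5, 0, np.float64(-0.8), np.float64(-0.6)), (np.float64(-24.8), 4.5, 1, np.float64(-0.3), np.float64(-1.1)), (np.float64(-22.3), 6, 0, np.float64(-2.4), np.float64(-0.2)), (np.float64(-19.7), 6, 0, np.float64(-3.1), np.float64(1.9)), (np.float64(-18.2), 6, 0, np.float64(-5.9), np.float64(2.3)), (np.float64(-18.2), 6, 0, np.float64(-5.8), np.float64(1.6))]
t 28.51 {'nl': [137.3, 56.3], 'nr': [133.6, -63.6], 'yaw': -1.76, 'c': [65.5, -1.5]}
[-4.70813641  2.64293687 -0.10400084]
```

```bash
python3 - <<'E'
from h import *
y=tcp()[0][1]; 
for k in range(3):
    go(tcp()[0][0]-.002,y,ZP,.05); print(tcp()[0]*1e3,force()); 
show(geo())
E
```

```text
[-19.5264577   76.75549086] [-0.27389576 -0.14663228  0.27454717]
[-21.34708535  76.93406585] [-0.22786294 -0.28265486 -0.04324359]
[-23.5339666   76.99621976] [-0.33171003  0.05266905 -0.24303656]
t 29.57 {'nl': [137.2, 56.3], 'nr': [134.0, -63.7], 'yaw': -1.56, 'c': [65.6, -1.8]}
```

```bash
cat >> h.py <<'E'
def feel2(side,n,step=.001,th=6,stopF=4.5):
    g=geo(); k="bl" if side=="L" else "br"; b=g[k]; xc=b[0]-.0175
    xb=min(g["cl"][0],g["cr"][0])-.0175-.008
    if abs(tcp()[0][1]-b[1])>.02: switch(b[1],xb,xc-.003)
    x=tcp()[0][0]; y=b[1]
    r=go(xc,y,ZP,.03,2.5); f=force(3); print("touch",r,tcp()[0]*1e3,f)
    x=tcp()[0][0] if r else xc
    for i in range(n):
        x+=step; r=go(x,y,ZP,.02,th); f=force(3); print(side,round(x*1e3,1),np.round(tcp()[0]*1e3,1),int(r),np.round(f,1))
        if r or -f[0]>stopF: break
    g=geo(); show(g); return g
E
python3 - <<'E'
from h import *
feel2("R",4)
E
```

```text
touch False [-24.07274479 -74.43615105] [-0.1925759  -0.4264431  -0.10018873]
R -22.8 [-22.8 -74.9] 0 [-0.  -0.4  0.4]
R -21.8 [-22.2 -75. ] 0 [-4.2 -1.1  3.3]
R -20.8 [-21.3 -75.3] 0 [-4.7 -2.5  2.5]
t 31.97 {'nl': [138.5, 56.1], 'nr': [135.7, -63.9], 'yaw': -1.33, 'c': [67.1, -2.3]}
```

```bash
python3 - <<'E'
from h import *
for n in("top","scene"):
    z=np.load(f"pics/{n}0.npz"); P=pts(n,z["d"]); im=z["im"]
    B=(P[...,:2]-O)@RB
    for s in(.06,-.06):
        m=(abs(B[...,1]-s)<.012)&(B[...,0]>.105)&(B[...,0]<.165)&(P[...,2]>.028)&(P[...,2]<.06)
        q=np.c_[B[m]*1e3,P[m][:,2:]*1e3]; i=np.argsort(q[:,0]); print(n,s,q[i][:14].round(0).tolist())
im,d=vision.read_camera("scene"); cv2.imwrite("pics/s1.png",cv2.resize(im[160:320,160:360,::-1],(800,600)[:2] and (750,600),interpolation=cv2.INTER_CUBIC)); cv2.imwrite("pics/s1full.png",im[...,::-1])
E
```

```text
top 0.06 [[135.0, 66.0, 48.0], [136.0, 51.0, 44.0], [136.0, 56.0, 44.0], [136.0, 61.0, 44.0], [136.0, 53.0, 42.0], [136.0, 59.0, 42.0], [136.0, 61.0, 54.0], [136.0, 63.0, 54.0], [137.0, 69.0, 42.0], [137.0, 64.0, 41.0], [137.0, 56.0, 52.0], [137.0, 53.0, 51.0], [137.0, 58.0, 51.0], [137.0, 51.0, 48.0]]
top -0.06 [[142.0, -60.0, 49.0], [142.0, -53.0, 50.0], [142.0, -59.0, 36.0], [142.0, -58.0, 47.0], [143.0, -64.0, 34.0], [143.0, -56.0, 35.0], [143.0, -56.0, 47.0], [143.0, -63.0, 46.0], [143.0, -62.0, 34.0], [143.0, -69.0, 45.0], [143.0, -66.0, 44.0], [143.0, -60.0, 55.0], [144.0, -51.0, 42.0], [144.0, -66.0, 52.0]]
scene 0.06 [[137.0, 70.0, 45.0], [137.0, 68.0, 52.0], [137.0, 65.0, 52.0], [137.0, 58.0, 52.0], [138.0, 62.0, 53.0], [138.0, 55.0, 53.0], [138.0, 68.0, 48.0], [138.0, 51.0, 49.0], [139.0, 66.0, 51.0], [139.0, 69.0, 47.0], [139.0, 64.0, 54.0], [140.0, 61.0, 55.0], [140.0, 58.0, 56.0], [140.0, 67.0, 50.0]]
scene -0.06 [[143.0, -51.0, 44.0], [143.0, -57.0, 51.0], [143.0, -53.0, 51.0], [143.0, -60.0, 52.0], [143.0, -63.0, 53.0], [144.0, -50.0, 41.0], [144.0, -51.0, 50.0], [145.0, -55.0, 51.0], [145.0, -52.0, 46.0], [145.0, -65.0, 52.0], [145.0, -57.0, 53.0], [146.0, -53.0, 50.0], [146.0, -59.0, 57.0], [146.0, -50.0, 44.0]]
```

View pics/s1.png

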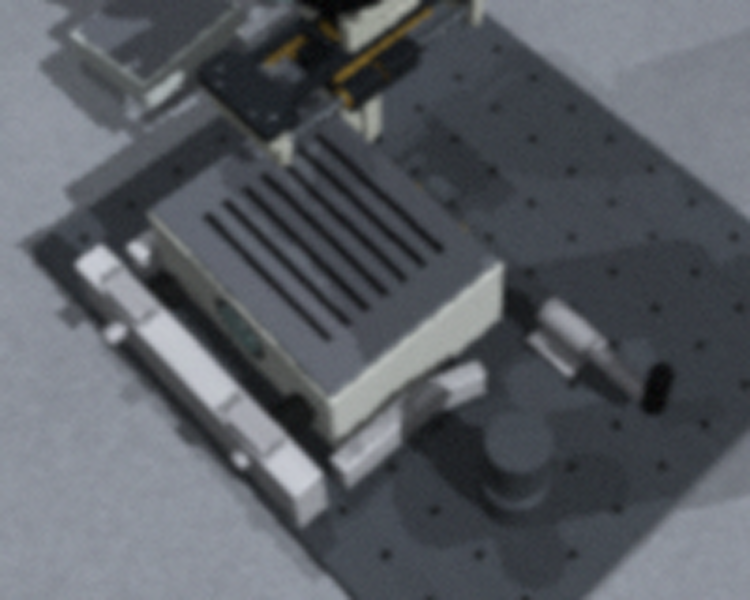

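```bash
python3 - <<'E'
from h import *
x=tcp()[0][0]; y=tcp()[0][1]
r=go(x+.006,y,ZP,.03,8); print(r,tcp()[0]*1e3,force(3)); show(geo())
E
```

```text
False [-15.4536611  -75.62880052] [-2.60349392 -2.47423608  0.05852159]
t 32.45 {'nl': [138.9, 61.3], 'nr': [141.3, -58.6], 'yaw': 1.14, 'c': [70.1, -0.1]}
```

```bash
python3 - <<'E'
from h import *
x=tcp()[0][0]; y=tcp()[0][1]
for i in range(3):
    x+=.0013; r=go(x,y,ZP,.02,6); print(int(r),np.round(tcp()[0]*1e3,1),np.round(force(3),1))
    if r: break
show(geo())
E
```

```text
0 [-14.7 -75.6] [-5.3 -2.9  1.2]
0 [-13.7 -75.8] [-6.8 -3.7  2.3]
0 [-12.7 -75.9] [-8.5 -4.6  3.3]
t 33.4 {'nl': [139.1, 63.0], 'nr': [142.5, -57.0], 'yaw': 1.58, 'c': [70.8, 1.0]}
```

```bash
python3 - <<'E'
from h import *
x=tcp()[0][0]; y=tcp()[0][1]
for i in range(2):
    x+=.0013; r=go(x,y,ZP,.02,5); print(int(r),np.round(tcp()[0]*1e3,1),np.round(force(3),1))
    if r: break
show(geo())
go(x-.004,y,ZP,.05); print(force(3)); show(geo())
E
```

```text
0 [-12.7 -76. ] [-8.6 -3.   4.2]
0 [-11.8 -76.3] [-11.1  -4.    5.6]
t 34.05 {'nl': [139.0, 63.3], 'nr': [143.8, -56.6], 'yaw': 2.26, 'c': [71.4, 0.6]}
[-0.26133299 -0.40157498 -0.32669918]
t 34.4 {'nl': [138.1, 62.7], 'nr': [143.3, -57.2], 'yaw': 2.48, 'c': [70.8, -0.3]}
```

```bash
cat >> h.py <<'E'
def press(side,ds,stepv=.02,stopF=10):
    g=geo(); k="bl" if side=="L" else "br"; b=g[k]; xc=b[0]-.0175
    xb=min(g["cl"][0],g["cr"][0])-.0175-.008
    if abs(tcp()[0][1]-b[1])>.02: switch(b[1],xb,xc-.004)
    y=b[1]; r=go(xc+.001,y,ZP,.03,3); x=tcp()[0][0]; f=force(3); print("touch",int(r),np.round(tcp()[0]*1e3,1),np.round(f,1))
    for d in ds:
        x+=d; r=go(x,y,ZP,stepv,6); f=force(3); print(side,int(r),np.round(tcp()[0]*1e3,1),np.round(f,1))
        if r or -f[0]>stopF: break
    show(geo()); go(x-.006,y,ZP,.05); show(geo())
E
python3 - <<'E'
from h import *
press("L",[.0012]*4,stopF=8.5)
E
```

```text
touch 0 [-18.9  72. ] [-0.8 -0.5 -0.4]
L 0 [-18.6  72.2] [-4.7 -1.3  2.1]
L 0 [-18.   72.6] [-8.5  0.3  4.9]
t 36.57 {'nl': [138.9, 62.7], 'nr': [143.0, -57.2], 'yaw': 1.92, 'c': [71.0, 0.4]}
t 36.88 {'nl': [138.9, 62.1], 'nr': [143.5, -57.8], 'yaw': 2.17, 'c': [71.2, -0.5]}
```

```bash
python3 - <<'E'
from h import *
press("R",[.0015]*4,stopF=11.5)
im,d=vision.read_camera("scene"); cv2.imwrite("pics/s2.png",cv2.resize(im[200:300,190:300,::-1],(660,600),interpolation=cv2.INTER_CUBIC))
E
```

```text
touch 0 [-13.8 -76.7] [-0.2 -0.2  0.2]
R 0 [-12.9 -76.9] [-4.1  0.4  1.8]
R 0 [-12.1 -77.3] [-8.8 -1.5  5.1]
R 0 [-11.1 -77.7] [-12.2  -3.    7.3]
t 39.33 {'nl': [138.5, 63.5], 'nr': [144.6, -56.4], 'yaw': 2.9, 'c': [71.6, 0.0]}
t 39.65 {'nl': [137.3, 63.6], 'nr': [143.0, -56.2], 'yaw': 2.72, 'c': [70.2, 0.4]}
```

View pics/s2.png

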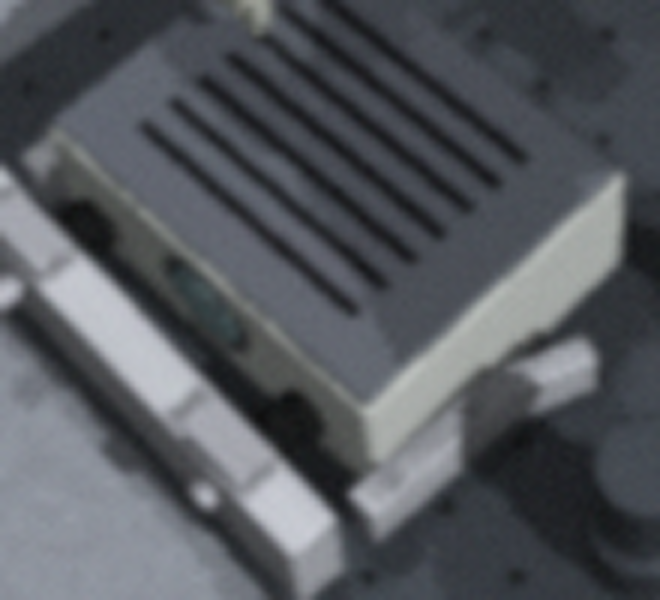

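```bash
python3 - <<'E'
from h import *
z=np.load("pics/top0.npz"); P=pts("top",z["d"]); B=(P[...,:2]-O)@RB
for s in(.06,-.06):
    m=(abs(B[...,1]-s)<.010)&(B[...,0]>.12)&(B[...,0]<.15)&(P[...,2]>.03)&(P[...,2]<.05)
    q=B[m][:,0]*1e3; print(s,len(q),np.sort(q).round(1), np.median(q))
# module front face same camera, now: front face not visible from top; repeat pose
for i in range(4): show(geo())
E
```

```text
0.06 27 [135.2 135.7 135.8 135.8 136.1 136.2 136.5 136.6 137.4 137.7 138.  139.9
 140.1 140.6 143.2 144.1 144.9 145.1 145.3 145.6 146.4 147.5 147.6 147.9
 148.1 148.2 148.3] 140.56275785068922
-0.06 20 [141.9 142.4 142.4 142.5 142.5 142.6 142.6 142.6 142.7 142.8 143.7 144.5
 144.6 145.1 147.5 147.6 148.1 149.6 149.8 149.9] 143.27691086939683
t 39.75 {'nl': [137.2, 63.4], 'nr': [143.2, -56.5], 'yaw': 2.87, 'c': [70.3, -0.1]}
t 39.8 {'nl': [137.6, 63.9], 'nr': [143.1, -56.0], 'yaw': 2.64, 'c': [70.4, 0.8]}
t 39.85 {'nl': [137.1, 64.0], 'nr': [143.7, -55.8], 'yaw': 3.17, 'c': [70.5, 0.3]}
t 39.9 {'nl': [137.9, 63.8], 'nr': [143.7, -56.1], 'yaw': 2.77, 'c': [70.9, 0.5]}
```

The upward force on the tool while pressing suggests the fingers bear high on the back face and pitch the module. I'll tilt the tool so the fingertips lead, then press again lower down.

```bash
cat >> h.py <<'E'
from scipy.spatial.transform import Rotation as Ro
ax=np.array([-np.sin(YB),np.cos(YB),0])
ORI0=ORI
ORI=(Ro.from_rotvec(ax*np.radians(-6))*Ro.from_euler('xyz',ORI0)).as_euler('xyz').tolist()
E
python3 - <<'E'
from h import *
print(np.round(ORI,3), Ro.from_euler('xyz',ORI).as_matrix()[:,2])
b=tcp()[0]; go(b[0]-.006,b[1],ZP,.1)
press("R",[.001,.001,.001,.001,.001],stopF=9)
E
```

```text
[3.037 0.    1.58 ] [ 1.04524230e-01  9.40743469e-04 -9.94521895e-01]
touch 0 [-11.5 -78.5] [-0.7  0.1  0. ]
R 0 [-10.2 -78.5] [-0.5 -0.1  0.8]
R 0 [ -9.1 -78.6] [-0.3  0.1  0.4]
R 0 [ -8.6 -78.6] [-4.1 -0.3  2.6]
R 0 [ -8.3 -78.6] [-8.9 -0.7  6.3]
R 0 [ -7.8 -78.8] [-12.2  -1.7   8.6]
t 42.29 {'nl': [138.0, 63.6], 'nr': [143.7, -56.2], 'yaw': 2.71, 'c': [70.9, 0.4]}
t 42.61 {'nl': [137.5, 63.4], 'nr': [143.7, -56.4], 'yaw': 2.93, 'c': [70.7, -0.1]}
```

```bash
cat >> h.py <<'E'
def press2(side,n,stopx,stopF=11,kz=.0003,step=.001):
    g=geo(); b=g["bl" if side=="L" else "br"]; xc=b[0]-.013
    xb=min(g["cl"][0],g["cr"][0])-.0175-.008
    if abs(tcp()[0][1]-b[1])>.02: switch(b[1],xb,xc-.006)
    y=b[1]; x=xc-.001; z=ZP; go(x,y,z,.05)
    for i in range(n):
        x+=step; r=bot.movel([*W(x,y),z],ORI,v=.02,threshold=6); f=force(2); t=tcp()
        print(side,int(r),round(x*1e3,1),np.round(t[0]*1e3,1),round(t[2]*1e3,1),round(z*1e3,1),np.round(f,1))
        z+=np.clip(f[2]*kz,-.001,.0015)
        if r or -f[0]>stopF or t[0][0]>stopx: break
    g=geo(); show(g); go(t[0][0]-.007,y,z,.08); show(geo()); return x
E
python3 - <<'E'
from h import *
press2("R",7,-.005,stopF=11)
E
```

```text
R 0 -9.7 [ -9.7 -77.7] 30.0 30.0 [-0.5 -0.5  0. ]
R 0 -8.7 [ -8.7 -77.7] 30.0 30.0 [ 0.2  0.4 -0. ]
R 0 -7.7 [ -8.3 -77.7] 29.8 30.0 [-5.4 -0.7  3.4]
R 0 -6.7 [ -8.  -77.7] 30.1 31.0 [-5.5 -1.   0.7]
R 0 -5.7 [ -7.7 -77.8] 30.1 31.2 [-9.3 -2.5  2.7]
R 0 -4.7 [ -7.2 -77.9] 30.2 32.0 [-7.  -4.1 -2.3]
R 0 -3.7 [ -6.5 -78.1] 30.0 31.3 [-13.6  -3.3   5.3]
t 44.94 {'nl': [138.6, 62.9], 'nr': [144.3, -56.9], 'yaw': 2.73, 'c': [71.5, -0.3]}
t 45.27 {'nl': [137.2, 64.0], 'nr': [144.7, -55.7], 'yaw': 3.58, 'c': [71.1, -0.2]}
```

```bash
python3 - <<'E'
from h import *
press2("L",7,1,stopF=10)
for i in range(3): show(geo())
E
```

```text
L 0 -16.9 [-17.   71.6] 30.0 30.0 [-0.  -0.9  0.5]
L 0 -15.9 [-16.7  71.7] 29.9 30.2 [-5.9  0.   3.5]
L 0 -14.9 [-16.1  71.9] 30.4 31.2 [-5.6  1.6  0.5]
L 0 -13.9 [-15.5  72.2] 30.3 31.4 [-6.6  2.9  0.9]
L 0 -12.9 [-14.8  72.3] 30.4 31.6 [-7.4  3.1  0.7]
L 0 -11.9 [-14.1  72.5] 30.4 31.8 [-8.3  3.4  0.9]
L 0 -10.9 [-13.5  72.6] 30.4 32.1 [-9.   4.   0.6]
t 48.71 {'nl': [140.3, 62.0], 'nr': [144.2, -57.9], 'yaw': 1.85, 'c': [72.3, -0.2]}
t 49.02 {'nl': [138.9, 61.9], 'nr': [143.1, -58.0], 'yaw': 2.0, 'c': [71.1, -0.5]}
t 49.08 {'nl': [138.5, 62.3], 'nr': [143.2, -57.7], 'yaw': 2.22, 'c': [70.9, -0.4]}
t 49.12 {'nl': [139.2, 62.0], 'nr': [143.1, -58.0], 'yaw': 1.86, 'c': [71.2, -0.3]}
t 49.17 {'nl': [138.9, 61.3], 'nr': [142.4, -58.6], 'yaw': 1.68, 'c': [70.7, -0.7]}
```

```bash
python3 - <<'E'
from h import *
press2("R",5,1,stopF=9.5,step=.0012)
for i in range(3): show(geo())
E
```

```text
R 0 -9.4 [ -9.5 -77.8] 30.0 30.0 [-0.1 -0.2  0.2]
R 0 -8.2 [ -9.1 -77.8] 29.9 30.0 [-5.5  0.4  4.3]
R 0 -7.0 [ -8.7 -77.8] 30.4 31.3 [-5.6 -1.3  0.8]
R 0 -5.8 [ -8.1 -78. ] 30.4 31.6 [-8.1 -2.3  2.1]
R 0 -4.6 [ -7.4 -78.2] 30.5 32.2 [-7.9 -3.6 -0.8]
t 52.04 {'nl': [138.8, 63.0], 'nr': [144.1, -56.9], 'yaw': 2.52, 'c': [71.6, -0.0]}
t 52.37 {'nl': [137.8, 62.9], 'nr': [142.5, -57.0], 'yaw': 2.26, 'c': [70.2, 0.2]}
t 52.42 {'nl': [138.0, 63.3], 'nr': [144.0, -56.5], 'yaw': 2.84, 'c': [71.1, -0.1]}
t 52.47 {'nl': [137.7, 62.6], 'nr': [143.6, -57.3], 'yaw': 2.82, 'c': [70.7, -0.8]}
t 52.52 {'nl': [137.9, 62.8], 'nr': [142.8, -57.1], 'yaw': 2.34, 'c': [70.4, -0.0]}
```

```bash
python3 - <<'E'
from h import *
import h
b=tcp()[0]; go(b[0]-.02,b[1],.045,.2); go(b[0]-.03,b[1],.15,.3)
h.ORI=ORI0
h.go(-.0185,.240,.15,.35); h.go(-.0185,.240,.046,.2)
print(tcp(),force(3))
r=h.go(-.0185,.215,.046,.06,3); print("touch",r,tcp()[0]*1e3)
r=h.go(-.0185,.174,.046,.06,9); print("push",r,tcp()[0]*1e3,force(3),tcp()[3])
im,d=vision.read_camera("top"); cv2.imwrite("pics/t3.png",cv2.resize(im[130:300,190:390,::-1],(700,595),interpolation=cv2.INTER_CUBIC))
show(geo())
E
```

```text
(array([-0.01777363,  0.23930112]), array([0.64973683, 0.41342075, 0.07899567]), np.float64(0.0470330796590937), 55.0083) [0.2334263  0.52998082 0.64558369]
touch False [-18.51339592 214.57130966]
push True [-18.71305822 176.17147478] [0.68405207 3.69314344 2.37449022] 56.3167
t 56.42 {'nl': [137.9, 62.7], 'nr': [144.0, -57.2], 'yaw': 2.92, 'c': [71.0, -0.8]}
```

View pics/t3.png

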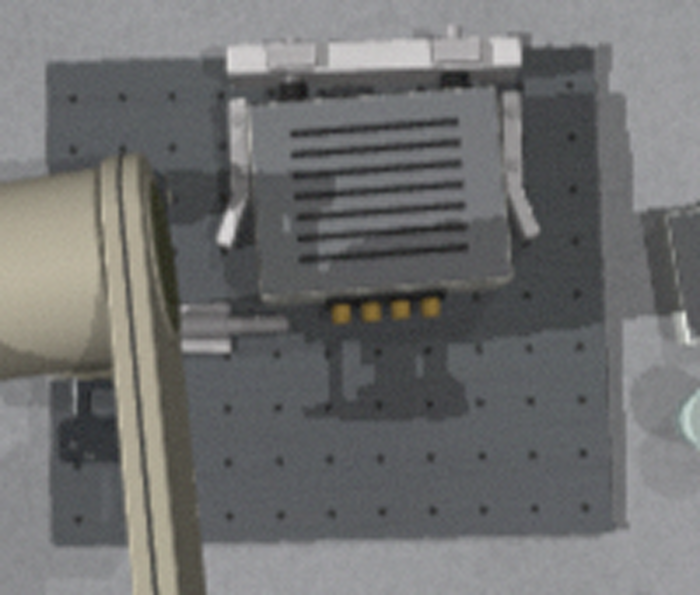

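```bash
python3 - <<'E'
from h import *
import h; h.ORI=ORI0
p=ray("top",190+289/3.5-.36,130+324/3.5-.36,.034)[:2]; print("tip",RB.T@(p-O))
r=h.go(-.0185,.172,.046,.04,10); print("push",r,tcp()[0]*1e3,force(3),tcp()[3])
h.go(-.0185,.200,.046,.2); h.go(-.0185,.225,.2,.3)
b=W(-.10,.20); bot.move_pose([.30,.25,.25],ORI0)
im,d=vision.read_camera("top"); cv2.imwrite("pics/t4.png",cv2.resize(im[130:300,190:390,::-1],(700,595),interpolation=cv2.INTER_CUBIC))
im,d=vision.read_camera("scene"); cv2.imwrite("pics/s4.png",cv2.resize(im[160:320,160:360,::-1],(750,600),interpolation=cv2.INTER_CUBIC))
for i in range(3): show(geo())
E
```

```text
tip [-0.01983518  0.06715036]
push True [-18.80602281 176.25895986] [1.58491006 4.58183864 0.88885193] 56.675
t 58.77 {'nl': [137.2, 63.4], 'nr': [143.7, -56.4], 'yaw': 3.11, 'c': [70.5, -0.3]}
t 58.82 {'nl': [137.4, 63.1], 'nr': [143.7, -56.8], 'yaw': 3.01, 'c': [70.7, -0.5]}
t 58.87 {'nl': [137.4, 62.7], 'nr': [143.6, -57.1], 'yaw': 2.94, 'c': [70.6, -0.8]}
```

View pics/t4.png

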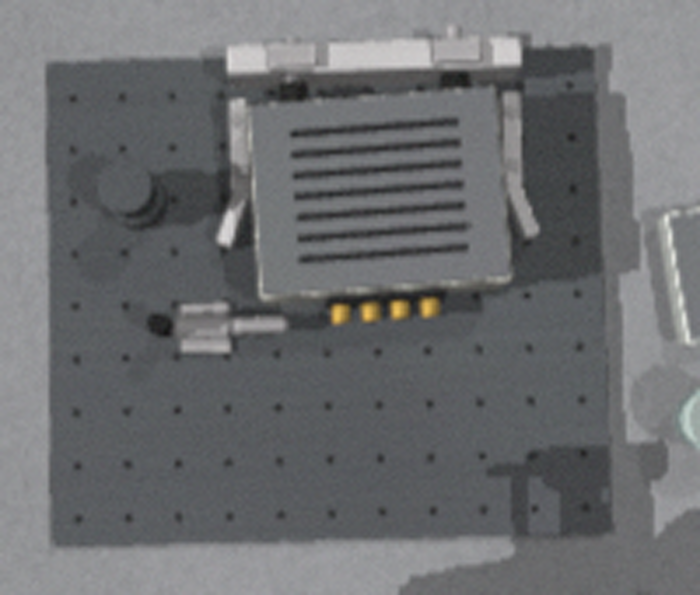

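View pics/s4.png

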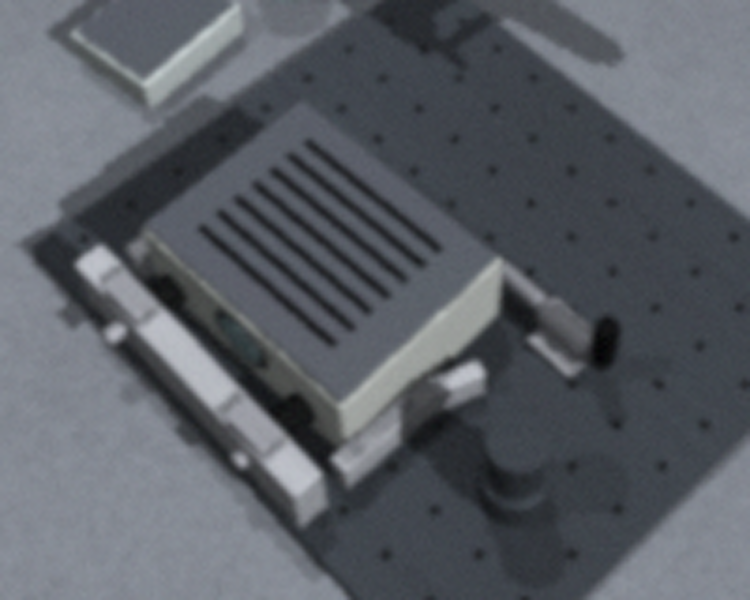

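```bash
python3 - <<'E'
from h import *
im,d=vision.read_camera("scene"); P=pts("scene",d); B=(P[...,:2]-O)@RB
z0=np.load("pics/scene0.npz"); P0=pts("scene",z0["d"]); B0=(P0[...,:2]-O)@RB
# initial module pose via top used as reference for scene front-face bias
def front(B,P,lo,hi):
    out={}
    m=(abs(B[...,1])<.085)&(B[...,0]>lo)&(B[...,0]<hi)&(P[...,2]>.045)&(P[...,2]<.078)
    q=B[m]*1e3
    k=np.ones(len(q),bool)
    for _ in range(5):
        c=np.polyfit(q[k,1],q[k,0],1); r=q[:,0]-np.polyval(c,q[:,1]); k=abs(r)<2
    return c.round(4),len(q),k.sum(),np.polyval(c,[62,-58]).round(1)
print("now",front(B,P,.125,.152)); print("init",front(B0,P0,.025,.055))
g=geo((np.array([-.02946,.00471]),-3.4,0)); print({k:(g[k]*1e3).round(1) for k in("nl","nr")})
print(tcp()[3])
E
```

```text
now (array([-4.780000e-02,  1.414103e+02]), 338, np.int64(276), array([138.4, 144.2]))
init (array([ 0.061 , 40.5713]), 293, np.int64(284), array([44.4, 37. ]))
{'nl': array([44. , 60.5]), 'nr': array([ 36.9, -59.3])}
58.9167
```

```bash
python3 -c "
from h import *
bot.sign_off(); print('done')"
```

```text
the job is handed in; nothing more can be done
done
```

I walked the module forward with alternating pushes on its left and right back ends until it pressed on both buffers. Then I slid the bolt fully across and handed the job in at about 59 s, with the arm clear of everything.

**Buffers, by feel:** free one-ended pushes took about 3–4 N. On the left, resistance then rose steadily to 9 N. On the right it reached 8 to 14 N, so both buffers gave way under the push. The most I read on the module was about 14 N. The measured yaw at the ends of the strokes stayed within about 4° of the board.

**After letting go:** the cameras put the nose at x ≈ 137.3 mm on the left and 143.7 mm on the right. The buffer faces at the start were at about 136.2 and 142.6 mm. That is roughly 1 mm of compression on each side.

**Bolt:** it reached its end stop. The tip measured at y ≈ 67 mm, behind the left rear corner, and the module stayed where it was. In the final views the lens tube and slide box looked unmoved, and I saw no sign that the jar had been touched.

**Less certain:**
- **Remaining compression:** about 1 mm is close to the cameras' accuracy. That both buffers are still pressed rests mainly on the force readings, and the right one is the thinner case.
- **Buffer limit of 8 N:** I could not measure the force on a buffer directly. The cameras showed about 2–4 mm of compression at most, but a rough force estimate from the hardest right-hand pushes came out higher and was not precise enough to rule out going over 8 N.
- **Module pitching:** early firm pushes put a vertical load on the module. I tilted the tool and adjusted its height during the later pushes, which mostly removed it.

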